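# Start the crank bolt of a bench-pin clamp

### The job

Start the clamp bolt of the blue bench-pin clamp by its red crank knob: turn the bolt backward (anticlockwise seen from above) only until it drops off the start of its thread, which takes less than one turn, then turn it one full turn forward (clockwise) from there. Finish while still gripping the red knob, holding the started bolt still, and leave the other things on the bench where they are.

Things in the scene. Friction and masses are not known exactly. Their poses are not given: they have to be found in the camera images.
- bolt_axis (a point): Fixed point on the bolt's vertical axis, centre of the top face of the steel threaded boss (48 mm across, top 105 mm above the bench) at the end of the blue clamp's arm. The clamp is bolted down; its place and heading differ between starts. x points from the bolt towards the clamp's column (top 105 mm above the bench), away from the wooden board.
- knob_mid (a point): Middle of the upright red knob on the bolt's crank: cylinder 22 mm across, 46 mm tall, so 23 mm to foot and top. It circles 50 mm off the bolt axis and rises and sinks with the bolt, about 140 to 165 mm above the bench. It spins freely on its upright pin, so a gripper can carry it round without turning. Crank arm and hub below stay lower than 4 mm above the knob's foot.
- knob: The same red knob; origin at the centre of its foot, 23 mm below knob_mid.
- crank (a joint): Turning angle of bolt and crank, rad: grows anticlockwise seen from above (backward), falls clockwise (forward); a turn is 6.283. Turns easily (under 1 N at the knob). Right-hand single thread, 8 mm pitch. At the start the bolt rests loose on the thread, 0.9 to 3.8 rad short of the angle where it drops when turned backward: feel for the drop or read it from lift.
- lift (a joint): Height of bolt with crank and knob, m, upward positive, near 0 at its highest. Backward it climbs 8 mm a turn, then at the thread's start falls 7 to 8 mm, to about -0.0075; turned forward from there it is caught and sinks 8 mm a turn, with 2 mm of play. It falls by its own weight (about 5 N); a firm grip carries it, so loosen the fingers a little or lower the hand to let it fall.
- blank_a_mid (a point): Centre of a horn blank, 83 x 34 x 12 mm, lying on the clamp's wooden board (board top 28 mm above the bench). Bystander.
- blank_b_mid (a point): Centre of a second such horn blank lying on the bench. Bystander.
- water_mid (a point): Middle of a clear water bottle with blue cap, 64 mm across, 200 mm tall. Bystander.
- dustbrush_mid (a point): Middle of a brush with yellow handle, 200 mm long, lying. Bystander.
- files_mid (a point): Centre of a flat yellow file case, 170 x 70 x 14 mm. Bystander.
- pliers_mid (a point): Middle of black-handled pliers, about 180 mm long, lying. Bystander.
- saw_mid (a point): Middle of the blade line of a hand frame saw, about 280 mm long with wooden handle, lying. Bystander.

How it is judged:
By the outcome, as a careful person would: the job done as asked, in the order asked, and still so for the second after the job is handed in, while the arm keeps its last pose, push and grip.
It also fails if it takes over 69 s, if anything falls off the work surface, if the arm or the gripper's body presses on something with over 40 N, if the wrist force passes 120 N, or if a joint passes its speed limit or range.

### The arm

A 6-joint arm with a two-finger parallel gripper is mounted at the origin on the work surface. World frame = base frame: x ahead of the robot, y to its left, z up, the work surface at z = 0. Lengths are in m, angles in rad, forces in N, time in s.
With the tool pointing down it reaches from about 0.35 to 0.975 m from the base axis. Payload 4.9 kg.
Tool frame: the origin (TCP) lies between the finger pads; the fingertips stand 22 mm ahead of it and the grasp point (between the pads) lies 3 mm ahead of it; z points along the fingers, y is the line along which they close (so a half turn about z gives the same grasp; the last joint's range is limited). The gripper opens to 85 mm and grips with 20 to 120 N. Pads are 22 mm wide; open, the fingers measure 114 mm over their backs; the gripper's body (76 mm by 85 mm) begins 54 mm behind the grasp point. The pads swing forward as they close: fully open they stand 13 mm farther back than shut.
Start: joints at [1.137, 0.053, 1.613, -0, 1.476, -0.119], TCP at [0.194, 0.594, 0.253] pointing down, gripper open.
Joint ranges: [-3.01, 3.01], [-1.01, 2.22], [0.06, 2.58], [-1.02, 4.17], [0.09, 2.62], [-3.14, 3.14]. Speed limits (rad/s): [2.57, 2.57, 3.14, 3.14, 3.14, 3.14].

### API

Orientations are given as a unit quaternion [w, x, y, z].
In Python, from plant import state, grab_frame, get_calibration, job_done, recognise, regions_of gives the robot as it stands.
- The arm moves only by the tool apply_moves, never from a script. Its argument "targets" is a list of rows, each an object with "translation": the shift along the tool's x, y, z normalised to -1 to 1, where 1 is 100 mm, a list of three; "twist": the turn about the tool's z normalised to -1 to 1, where 1 is 0.1 rad; "hand": the opening, from 0 (shut) to 1 (fully open). A call has 1 to 8 rows; each row shifts and turns the commanded pose from where the row before left it, along the tool's axes as they then stand; what a row does not reach is not made up. A row lasts 1/10 s, in which the tool goes at most 50 mm and 8.59 degrees, less where a joint would pass 70% of its speed; a pose out of reach is approached as far as the arm can. A call with a number of a shift or a turn outside -1 to 1 is refused whole. A call with a gripper value outside its range is refused whole. The fingers move at their own pace and stop on an object; the grip force is fixed at half the most. Time passes only in rows, so rows that do not move let the fingers close. It gives the time, the measured TCP pose, the force, the opening and the grip force at its end, in the units of the state.
- state(): the state, without advancing time (a new reading comes with each control period).
- grab_frame(name): name is "side" or "top"; returns the picture (400x640x3 uint8, red, green, blue); there is no depth.
- get_calibration(name): a dict with "camera_matrix" (3x3 intrinsics, pixels), "pose" (4x4, takes a point from camera to world coordinates). Camera axes: x right, y up, looking along -z (the intrinsics and any distortion apply to the point x, -y, -z); pixel columns grow to the right and rows downward; lengths in m; the calibration is good to about 2 mm. A picture is of the moment at which its call begins. get_calibration takes no time and is no camera call.
- job_done(): hands the job in; it is judged then, once.
Trained networks look in the newest picture that a camera, given by its name, has taken for a name from the list of things; names that differ only in an ending like _2 or _b are one class to them, and where a whole thing is asked for, a point or a joint stands for the part that bears it (a point fixed in the world has none). Each returns a list of dicts, best first, with "score" (0 to 1); they miss things now and then, are a little off and sometimes report something else, mostly with a low value. They report only what shows in the picture. A call takes as long as a camera call.
- recognise(camera, query): "point" ([x, y, z] in m, in world coordinates, good to about 4 mm: the middle of the surface that is visible of it).
- regions_of(camera, query): "pixels" (400x640 bool, what is visible of it).
The state is a dict: "time": time; "joint_pos": joint angles; "joint_vel": joint speeds; "joint_efforts": joint torques, N m; "tool_pos": TCP position; "tool_rot": TCP orientation; "contact_force": force on the tool from outside, world axes, zero at the start; "ft_torque": the same for the moment, N m; "gripper_width": opening from 0.0 (shut) to 1.0 (fully open); "grasp_force": force on a finger pad.
Only numpy, scipy, OpenCV 4.12 (cv2) and the standard library are available. Lean on these libraries where they do the work, as an engineer would, in place of code of your own. Each camera call takes 0.05 s, during which the arm holds its last target. There are 200 camera calls.

## Working session

There is one attempt and no reset: what is moved stays moved. The work goes in short steps, Python scripts to look and compute and a tool call to move; the robot and the scene stay as the last step left them, time stands still between calls to the robot, and variables do not carry over. Pictures are saved under pics/ and viewed, at most 10 in all, crops included, and the job is handed in when it is done.

Besides the shell and the picture viewer there is one more tool, called after "Emit:" as name(argument=value, ...), one argument or row to a line, values as JSON. apply_moves: Moves the arm, as the interface text tells. Its arguments: {"type":"object","properties":{"targets":{"type":"array"}},"required":["targets"]}

```bash
mkdir -p pics; ls; python3 - <<'E'
from plant import *
import cv2,numpy as np
for c in ("side","top"):
    im=grab_frame(c); cv2.imwrite(f"pics/{c}0.png",im[:,:,::-1])
    for q in ("knob_mid","knob","bolt_axis"):
        try: print(c,q,[(np.round(d["point"],4),round(d["score"],2)) for d in recognise(c,q)][:3])
        except Exception as e: print(c,q,e)
    k=get_calibration(c); print(np.round(k["pose"],3).tolist(),k["camera_matrix"])
s=state();print(s)
E
```

```text
pics
side knob_mid [(array([0.6484, 0.4146, 0.0965]), 0.7), (array([ 0.5623, -0.1127,  0.1691]), 0.66)]
side knob []
side bolt_axis [(array([ 0.5925, -0.0821,  0.026 ]), 0.59)]
[[0.999, 0.033, -0.039, 0.49], [-0.051, 0.655, -0.754, -0.964], [0.001, 0.755, 0.656, 0.889], [0.0, 0.0, 0.0, 1.0]] [[399.48060441   0.         317.46511048]
 [  0.         399.48060441 194.71401166]
 [  0.           0.           1.        ]]
top knob_mid [(array([ 0.5596, -0.099 ,  0.1849]), 0.42)]
top knob []
top bolt_axis [(array([ 0.5877, -0.0572,  0.0248]), 0.81)]
[[0.024, 0.996, -0.086, 0.439], [-1.0, 0.022, -0.022, -0.081], [-0.02, 0.086, 0.996, 1.179], [0.0, 0.0, 0.0, 1.0]] [[366.389414     0.         322.90835599]
 [  0.         366.389414   200.94634306]
 [  0.           0.           1.        ]]
{'time': 0.4, 'joint_pos': array([ 1.13702337e+00,  5.28136057e-02,  1.61308592e+00, -1.67421626e-05,
        1.47601327e+00, -1.18999382e-01]), 'joint_vel': array([ 0.00132695, -0.00240473, -0.00285849,  0.00021091,  0.00020932,
        0.00014631]), 'joint_efforts': array([-5.22766095e-04, -3.93048656e+01, -3.69811428e+01, -8.67589802e-05,
        2.46858028e-03,  2.46608217e-06]), 'tool_pos': array([0.19346319, 0.59420219, 0.25312189]), 'tool_rot': array([-3.56632915e-05,  1.56737046e-01,  9.87640356e-01, -1.56270356e-04]), 'contact_force': array([-0.23530608,  0.43046745, -0.23588349]), 'ft_torque': array([0.01691003, 0.06421058, 0.01499184]), 'grasp_force': 0.0, 'gripper_width': 1.000865196810221}
```

View pics/side0.png

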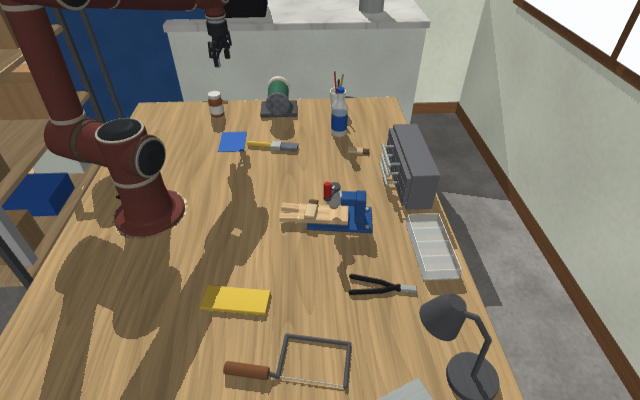

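View pics/top0.png

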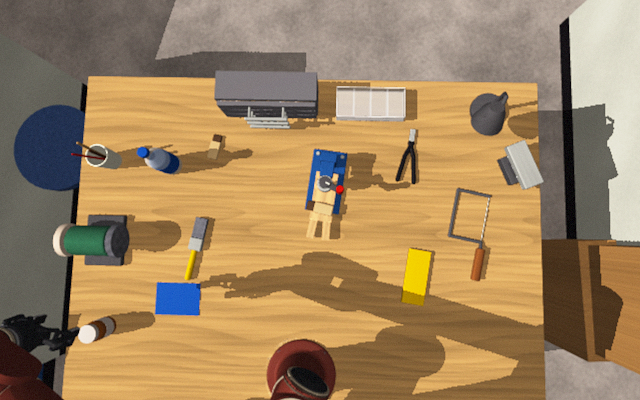

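The side view shows the red knob at about (328,190) and the clamp column to its right at (360,205). The top view shows the knob at (340,189), the boss at (326,184) and the blue column above it at (325,160). Next I'll triangulate the knob and the bolt axis.

```bash
cat > h.py <<'E'
from plant import *
import cv2,numpy as np
def ray(c,u,v):
    k=get_calibration(c);K=k["camera_matrix"];T=np.array(k["pose"])
    d=np.linalg.inv(K)@[u,v,1]; d=T[:3,:3]@(d*[1,-1,-1]); return T[:3,3],d/np.linalg.norm(d)
def atz(c,uv,z):
    o,d=ray(c,*uv); return o+d*(z-o[2])/d[2]
def tri(uv1,uv2):
    o1,d1=ray("side",*uv1);o2,d2=ray("top",*uv2)
    t=np.linalg.lstsq(np.c_[d1,-d2],o2-o1,rcond=None)[0]
    a,b=o1+d1*t[0],o2+d2*t[1]; return (a+b)/2,np.linalg.norm(a-b)
def red(c,win,im=None):
    im=grab_frame(c) if im is None else im
    i=im.astype(int); m=(i[:,:,0]>90)&(i[:,:,1]<0.4*i[:,:,0])&(i[:,:,2]<0.45*i[:,:,0])
    w=np.zeros_like(m);u0,u1,v0,v1=win;w[v0:v1,u0:u1]=1
    v,u=np.nonzero(m&w); return (u.mean(),v.mean()),len(u),(u.min(),u.max(),v.min(),v.max())
E
python3 - <<'E'
from h import *
r1=red("side",(310,350,170,210),cv2.imread("pics/side0.png")[:,:,::-1]);r2=red("top",(325,355,175,205),cv2.imread("pics/top0.png")[:,:,::-1])
print(r1,r2,tri(r1[0],r2[0]))
for z in (.14,.15,.16,.17): print(z,atz("side",r1[0],z),atz("top",r2[0],z+.01))
a=cv2.imread("pics/side0.png")[165:240,275:385];b=cv2.imread("pics/top0.png")[140:245,290:360]
f=lambda x,s:cv2.resize(x,None,fx=s,fy=s,interpolation=cv2.INTER_CUBIC)
a=f(a,4);b=f(b,5);o=np.zeros((max(a.shape[0],b.shape[0]),a.shape[1]+b.shape[1],3),np.uint8)
o[:a.shape[0],:a.shape[1]]=a;o[:b.shape[0],a.shape[1]:]=b;cv2.imwrite("pics/crop0.png",o);print(o.shape)
E
```

```text
((np.float64(326.97058823529414), np.float64(189.64705882352942)), 102, (np.int64(324), np.int64(330), np.int64(182), np.int64(197))) ((np.float64(339.2962962962963), np.float64(189.0185185185185)), 54, (np.int64(336), np.int64(343), np.int64(185), np.int64(193))) (array([ 0.56159117, -0.10375768,  0.15890564]), np.float64(0.0006264091693075847))
0.14 [ 0.56375903 -0.08144083  0.14      ] [ 0.56234219 -0.1039611   0.15      ]
0.15 [ 0.56277875 -0.09321907  0.15      ] [ 0.56114474 -0.10373807  0.16      ]
0.16 [ 0.56179848 -0.10499731  0.16      ] [ 0.55994728 -0.10351503  0.17      ]
0.17 [ 0.5608182  -0.11677554  0.17      ] [ 0.55874982 -0.103292    0.18      ]
(525, 790, 3)
```

View pics/crop0.png

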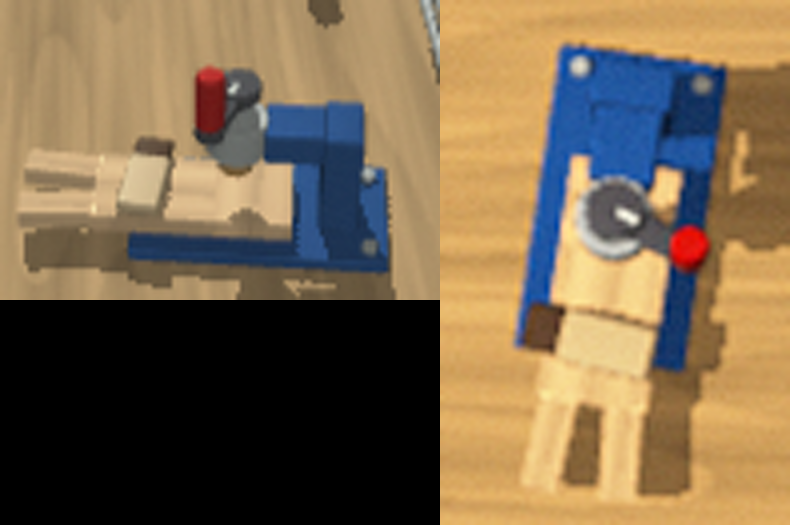

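The crop shows the knob at about (340,189.6) and the hub centre at about (325,182.5) in the top view. That puts the crank pointing down and to the right, with the column beyond the bolt. I'll move above the knob.

Emit:
apply_moves(
  targets=[
    {"translation": [-0.28,-0.275,0],"twist": 0,"hand": 1},
    {"translation": [-0.28,-0.275,0],"twist": 0,"hand": 1},
    {"translation": [-0.28,-0.275,0],"twist": 0,"hand": 1},
    {"translation": [-0.28,-0.275,0],"twist": 0,"hand": 1},
    {"translation": [-0.28,-0.275,0],"twist": 0,"hand": 1},
    {"translation": [-0.28,-0.275,0],"twist": 0,"hand": 1},
    {"translation": [-0.28,-0.275,0],"twist": 0,"hand": 1},
    {"translation": [-0.28,-0.275,0],"twist": 0,"hand": 1},
  ],
)

```text
time: 1.2
tool_pos: [0.3388, 0.3143, 0.2535]
tool_rot: [0.0, 0.157, 0.988, 0.0]
contact_force: [1.4, -0.2, -0.0]
gripper_width: 1.005
grasp_force: 0.0
```

```bash
python3 - <<'E'
from h import *
for uv,z in (((325,182.4),.137),((324,184),.105)):print("top",atz("top",uv,z))
print("side",atz("side",(335.75,185.5),.137))
print("knob",atz("top",(339.5,189.2),.178),atz("side",(327,189.8),.157))
E
```

```text
top [ 0.58210891 -0.06289695  0.137     ]
top [ 0.58167097 -0.05949904  0.105     ]
side [ 0.59122506 -0.06030156  0.137     ]
knob [ 0.5584995  -0.10390622  0.178     ] [ 0.56212964 -0.10213759  0.157     ]
```

Emit:
apply_moves(
  targets=[
    {"translation": [-0.28,-0.275,0],"twist": 0,"hand": 1},
    {"translation": [-0.28,-0.275,0],"twist": 0,"hand": 1},
    {"translation": [-0.28,-0.275,0],"twist": 0,"hand": 1},
    {"translation": [-0.28,-0.275,0],"twist": 0,"hand": 1},
    {"translation": [-0.28,-0.275,0],"twist": 0,"hand": 1},
    {"translation": [-0.28,-0.275,0],"twist": 0,"hand": 1},
    {"translation": [-0.28,-0.275,0],"twist": 0,"hand": 1},
    {"translation": [-0.28,-0.275,0],"twist": 0,"hand": 1},
  ],
)

```text
time: 2.0
tool_pos: [0.4838, 0.0356, 0.2536]
tool_rot: [0.0, 0.157, 0.988, 0.0]
contact_force: [0.5, 1.1, -0.3]
gripper_width: 1.0
grasp_force: 0.0
```

Emit:
apply_moves(
  targets=[
    {"translation": [-0.28,-0.275,0],"twist": 0,"hand": 1},
    {"translation": [-0.28,-0.275,0],"twist": 0,"hand": 1},
    {"translation": [-0.28,-0.275,0],"twist": 0,"hand": 1},
    {"translation": [-0.28,-0.275,0],"twist": 0,"hand": 0.8},
    {"translation": [0,0,0],"twist": 0,"hand": 0.7},
    {"translation": [0,0,0],"twist": 0,"hand": 0.7},
  ],
)

```text
time: 2.6
tool_pos: [0.5557, -0.1026, 0.253]
tool_rot: [-0.0, 0.157, 0.988, 0.0]
contact_force: [0.1, 0.8, -0.2]
gripper_width: 0.7
grasp_force: 0.0
```

```bash
python3 - <<'E'
from h import *
s=state();print(s["tool_pos"],s["joint_pos"])
a=grab_frame("side")[120:240,265:405];b=grab_frame("top")[130:230,270:370]
f=lambda x,s:cv2.resize(x,None,fx=s,fy=s,interpolation=cv2.INTER_CUBIC)
a=f(a,3);b=f(b,3.6);o=np.zeros((max(a.shape[0],b.shape[0]),a.shape[1]+b.shape[1],3),np.uint8)
o[:a.shape[0],:a.shape[1]]=a;o[:b.shape[0],a.shape[1]:]=b;cv2.imwrite("pics/crop1.png",o[:,:,::-1]);print(o.shape)
E
```

```text
[ 0.5556575  -0.10255902  0.25304662] [-3.14379912e-01 -8.91264909e-02  1.75331663e+00  3.57948636e-04
  1.47828100e+00 -1.56898165e+00]
(360, 780, 3)
```

View pics/crop1.png

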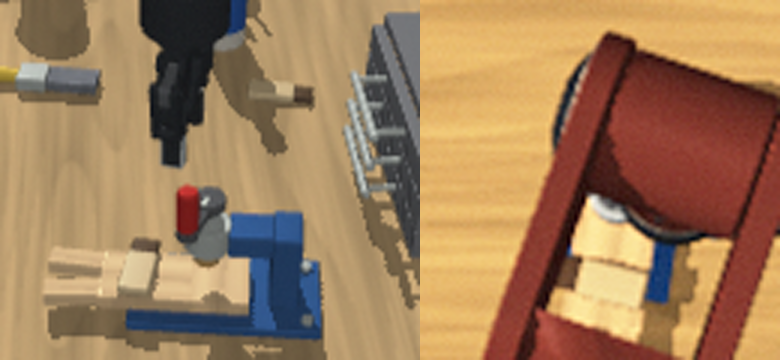

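The side crop shows the fingertips at about (322,172), slightly left of the knob at (327,190). I'll shift +5 mm in x and descend partway.

Emit:
apply_moves(
  targets=[
    {"translation": [-0.05,0.01,0.2],"twist": 0,"hand": 0.7},
    {"translation": [0,0,0.23],"twist": 0,"hand": 0.7},
    {"translation": [0,0,0],"twist": 0,"hand": 0.7},
  ],
)

```text
time: 3.0
tool_pos: [0.5585, -0.1008, 0.2067]
tool_rot: [-0.003, 0.156, 0.988, 0.001]
contact_force: [-0.3, 0.2, -0.3]
gripper_width: 0.698
grasp_force: 0.0
```

```bash
python3 - <<'E'
from h import *
s=state();print(s["tool_pos"])
def proj(c,p):
    k=get_calibration(c);T=np.linalg.inv(np.array(k["pose"]));q=T[:3,:3]@p+T[:3,3];q=q*[1,-1,-1];q=k["camera_matrix"]@q;return q[:2]/q[2]
p=s["tool_pos"]
print("tcp",proj("side",p),"tip",proj("side",p+[0,0,-.022]),"knob",proj("side",np.array([.561,-.103,.158])))
im=grab_frame("side");print(red("side",(310,350,165,215),im))
cv2.imwrite("pics/crop2.png",cv2.resize(im[130:220,280:380],None,fx=6,fy=6,interpolation=cv2.INTER_CUBIC)[:,:,::-1])
E
```

```text
[ 0.55845154 -0.10076478  0.20668247]
tcp [325.93608586 175.76589841] tip [325.81784305 181.95964537] knob [326.62890119 189.73998267]
((np.float64(327.5), np.float64(191.3108108108108)), 74, (np.int64(324), np.int64(330), np.int64(183), np.int64(197)))
```

View pics/crop2.png

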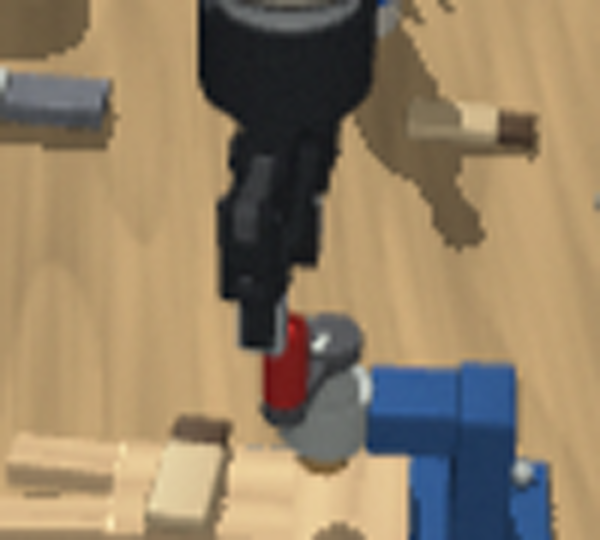

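The crop shows the near and far fingertips straddling the knob, with the midpoint of the two at about px 327 and the knob at 327.5. I'll descend.

Emit:
apply_moves(
  targets=[
    {"translation": [-0.025,-0.013,0.2],"twist": 0,"hand": 0.7},
    {"translation": [0,0,0.21],"twist": 0,"hand": 0.7},
    {"translation": [0,0,0],"twist": 0,"hand": 0.7},
    {"translation": [0,0,0],"twist": 0,"hand": 0.7},
  ],
)

```text
time: 3.45
tool_pos: [0.563, -0.1044, 0.1706]
tool_rot: [0.0, 0.156, 0.988, -0.0]
contact_force: [-0.2, 0.5, 0.4]
gripper_width: 0.699
grasp_force: 0.0
```

Emit:
apply_moves(
  targets=[
    {"translation": [0,0,0],"twist": 0,"hand": 0.4},
    {"translation": [0,0,0],"twist": 0,"hand": 0.3},
    {"translation": [0,0,0],"twist": 0,"hand": 0.2},
    {"translation": [0,0,0],"twist": 0,"hand": 0.1},
    {"translation": [0,0,0],"twist": 0,"hand": 0.1},
    {"translation": [0,0,0],"twist": 0,"hand": 0.1},
  ],
)

```text
time: 4.05
tool_pos: [0.5635, -0.1049, 0.1708]
tool_rot: [0.001, 0.157, 0.988, -0.0]
contact_force: [-0.5, 0.7, 6.1]
gripper_width: 0.24
grasp_force: 58.5
```

```bash
python3 - <<'E'
from h import *
s=state();print(s)
im=grab_frame("side");print(red("side",(310,350,165,215),im))
cv2.imwrite("pics/crop3.png",cv2.resize(im[130:220,280:380],None,fx=6,fy=6,interpolation=cv2.INTER_CUBIC)[:,:,::-1])
E
```

```text
{'time': 4.05, 'joint_pos': array([-3.13927147e-01, -6.25024748e-03,  1.81377060e+00,  2.01653301e-04,
        1.33185690e+00, -1.56995463e+00]), 'joint_vel': array([0.00057756, 0.00105515, 0.00206503, 0.00106142, 0.00095339,
       0.00021769]), 'joint_efforts': array([-3.06562968e-01, -3.18593895e+01, -3.24734402e+01, -1.32424934e-01,
       -2.52446439e-01,  1.04060880e-03]), 'tool_pos': array([ 0.56350452, -0.10488346,  0.17082793]), 'tool_rot': array([ 1.10943246e-03,  1.56758858e-01,  9.87636281e-01, -7.59047777e-05]), 'contact_force': array([-0.464048  ,  0.66547365,  6.13439726]), 'ft_torque': array([0.09780381, 0.12469497, 0.05796548]), 'grasp_force': 58.51065158843994, 'gripper_width': 0.23985111194815217}
((np.float64(326.5), np.float64(197.0)), 4, (np.int64(325), np.int64(328), np.int64(197), np.int64(197)))
```

View pics/crop3.png

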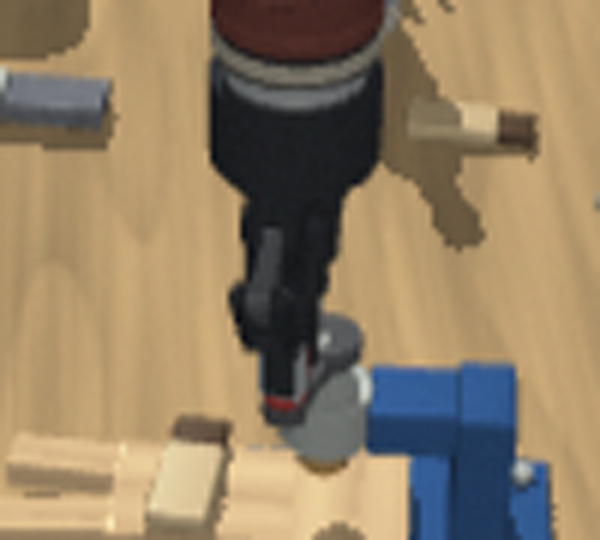

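The crop shows the knob gripped between the pads with its red foot just visible at (326.5,197). The width reads 0.24 and the grip force 58 N. Next I'll plan the circle in tool axes.

```bash
cat >> h.py <<'E'
A=np.array([[-.951,.310],[.310,.951]])  # world xy -> tool xy
def rows(C,p0,d,n,dz=0.0):
    """n rows of d rad about C starting at world p0; tool z units incl. helix 8mm/turn"""
    v=np.array(p0[:2])-C; f=np.arctan2(v[1],v[0]); r=.05; p=np.array(p0[:2])
    for i in range(n):
        q=np.array(C)+r*np.array([np.cos(f+d*(i+1)),np.sin(f+d*(i+1))])
        print(np.round(np.r_[A@(q-p)*10,-(d*.008/6.2832)*10+dz],3).tolist(),"phi",round(f+d*(i+1),3),np.round(q,4)); p=q
E
python3 - <<'E'
from h import *
rows((.589,-.0625),state()["tool_pos"],.2,8)
E
```

```text
[-0.098, -0.018, -0.003] phi -1.913 [ 0.5722 -0.1096]
[-0.1, 0.007, -0.003] phi -1.713 [ 0.5819 -0.112 ]
[-0.096, 0.027, -0.003] phi -1.513 [ 0.5919 -0.1124]
[-0.089, 0.046, -0.003] phi -1.313 [ 0.6018 -0.1108]
[-0.078, 0.062, -0.003] phi -1.113 [ 0.6111 -0.1073]
[-0.064, 0.077, -0.003] phi -0.913 [ 0.6196 -0.1021]
[-0.048, 0.088, -0.003] phi -0.713 [ 0.6268 -0.0952]
[-0.029, 0.095, -0.003] phi -0.513 [ 0.6326 -0.087 ]
```

Emit:
apply_moves(
  targets=[
    {"translation": [-0.098,-0.018,-0.003],"twist": 0,"hand": 0.1},
    {"translation": [-0.1,0.007,-0.003],"twist": 0,"hand": 0.1},
    {"translation": [-0.096,0.027,-0.003],"twist": 0,"hand": 0.1},
    {"translation": [0,0,0],"twist": 0,"hand": 0.1},
    {"translation": [0,0,0],"twist": 0,"hand": 0.1},
  ],
)

```text
time: 4.6
tool_pos: [0.5925, -0.1119, 0.1716]
tool_rot: [0.001, 0.157, 0.988, 0.001]
contact_force: [1.3, 2.0, 4.7]
gripper_width: 0.237
grasp_force: 58.5
```

Emit:
apply_moves(
  targets=[
    {"translation": [-0.089,0.046,-0.003],"twist": 0,"hand": 0.1},
    {"translation": [0,0,0],"twist": 0,"hand": 0.1},
  ],
)

```text
time: 4.8
tool_pos: [0.6022, -0.1101, 0.1718]
tool_rot: [0.001, 0.157, 0.988, 0.001]
contact_force: [1.2, 2.7, 6.5]
gripper_width: 0.239
grasp_force: 58.8
```

Emit:
apply_moves(
  targets=[
    {"translation": [-0.078,0.062,-0.003],"twist": 0,"hand": 0.1},
    {"translation": [0,0,0],"twist": 0,"hand": 0.1},
  ],
)

```text
time: 5.0
tool_pos: [0.6114, -0.1065, 0.1721]
tool_rot: [0.001, 0.157, 0.988, 0.001]
contact_force: [0.9, 1.6, 5.5]
gripper_width: 0.239
grasp_force: 58.8
```

Emit:
apply_moves(
  targets=[
    {"translation": [-0.064,0.077,-0.003],"twist": 0,"hand": 0.1},
    {"translation": [0,0,0],"twist": 0,"hand": 0.1},
  ],
)

```text
time: 5.2
tool_pos: [0.6197, -0.1012, 0.1723]
tool_rot: [0.001, 0.156, 0.988, 0.0]
contact_force: [-0.8, 3.3, 5.6]
gripper_width: 0.24
grasp_force: 58.7
```

Emit:
apply_moves(
  targets=[
    {"translation": [-0.048,0.088,-0.003],"twist": 0,"hand": 0.1},
    {"translation": [0,0,0],"twist": 0,"hand": 0.1},
  ],
)

```text
time: 5.4
tool_pos: [0.6269, -0.0943, 0.1726]
tool_rot: [0.001, 0.156, 0.988, 0.0]
contact_force: [-1.4, 2.1, 4.6]
gripper_width: 0.243
grasp_force: 58.7
```

Emit:
apply_moves(
  targets=[
    {"translation": [-0.029,0.095,-0.003],"twist": 0,"hand": 0.1},
    {"translation": [0,0,0],"twist": 0,"hand": 0.1},
  ],
)

```text
time: 5.6
tool_pos: [0.6324, -0.0862, 0.1728]
tool_rot: [0.0, 0.156, 0.988, 0.0]
contact_force: [-1.1, 2.0, 5.3]
gripper_width: 0.241
grasp_force: 58.7
```

```bash
python3 - <<'E'
from h import *
s=state();print(s["tool_pos"],s["contact_force"])
rows((.589,-.0625),(.6326,-.0870),.2,8);rows((.589,-.0625),(.6326,-.0870),.2,3,.0)
E
```

```text
[ 0.63237544 -0.08623968  0.17282512] [-1.09819204  2.02839184  5.28165175]
[-0.01, 0.099, -0.003] phi -0.312 [ 0.6366 -0.0778]
[0.01, 0.099, -0.003] phi -0.112 [ 0.6387 -0.0681]
[0.03, 0.095, -0.003] phi 0.088 [ 0.6388 -0.0581]
[0.048, 0.087, -0.003] phi 0.288 [ 0.6369 -0.0483]
[0.065, 0.076, -0.003] phi 0.488 [ 0.6332 -0.0391]
[0.078, 0.062, -0.003] phi 0.688 [ 0.6276 -0.0307]
[0.089, 0.045, -0.003] phi 0.888 [ 0.6205 -0.0237]
[0.096, 0.026, -0.003] phi 1.088 [ 0.6122 -0.0182]
[-0.01, 0.099, -0.003] phi -0.312 [ 0.6366 -0.0778]
[0.01, 0.099, -0.003] phi -0.112 [ 0.6387 -0.0681]
[0.03, 0.095, -0.003] phi 0.088 [ 0.6388 -0.0581]
```

Emit:
apply_moves(
  targets=[
    {"translation": [-0.01,0.099,-0.003],"twist": 0,"hand": 0.1},
    {"translation": [0,0,0],"twist": 0,"hand": 0.1},
  ],
)

```text
time: 5.8
tool_pos: [0.6363, -0.0773, 0.1731]
tool_rot: [0.0, 0.156, 0.988, 0.0]
contact_force: [-1.3, 0.6, 5.3]
gripper_width: 0.243
grasp_force: 58.7
```

Emit:
apply_moves(
  targets=[
    {"translation": [0.01,0.099,-0.003],"twist": 0,"hand": 0.1},
    {"translation": [0,0,0],"twist": 0,"hand": 0.1},
  ],
)

```text
time: 6.0
tool_pos: [0.6383, -0.0676, 0.1733]
tool_rot: [0.001, 0.156, 0.988, -0.0]
contact_force: [-0.7, 1.7, 5.8]
gripper_width: 0.239
grasp_force: 58.7
```

Emit:
apply_moves(
  targets=[
    {"translation": [0.03,0.095,-0.003],"twist": 0,"hand": 0.1},
    {"translation": [0,0,0],"twist": 0,"hand": 0.1},
  ],
)

```text
time: 6.2
tool_pos: [0.6384, -0.0577, 0.1737]
tool_rot: [0.001, 0.156, 0.988, -0.0]
contact_force: [-0.1, 0.5, 6.6]
gripper_width: 0.243
grasp_force: 58.7
```

Emit:
apply_moves(
  targets=[
    {"translation": [0.048,0.087,-0.003],"twist": 0,"hand": 0.1},
    {"translation": [0,0,0],"twist": 0,"hand": 0.1},
  ],
)

```text
time: 6.4
tool_pos: [0.6365, -0.0474, 0.1739]
tool_rot: [0.001, 0.156, 0.988, 0.0]
contact_force: [-0.2, 0.8, 5.1]
gripper_width: 0.242
grasp_force: 58.6
```

Emit:
apply_moves(
  targets=[
    {"translation": [0.065,0.076,-0.003],"twist": 0,"hand": 0.1},
    {"translation": [0,0,0],"twist": 0,"hand": 0.1},
  ],
)

```text
time: 6.6
tool_pos: [0.6324, -0.0376, 0.1739]
tool_rot: [0.001, 0.156, 0.988, 0.001]
contact_force: [-0.3, 0.4, 5.2]
gripper_width: 0.239
grasp_force: 58.6
```

Emit:
apply_moves(
  targets=[
    {"translation": [0,0,0.01],"twist": 0,"hand": 0.1},
    {"translation": [0,0,0],"twist": 0,"hand": 0.1},
    {"translation": [0,0,0],"twist": 0,"hand": 0.1},
  ],
)

```text
time: 6.9
tool_pos: [0.6329, -0.0381, 0.1737]
tool_rot: [0.001, 0.156, 0.988, 0.001]
contact_force: [0.0, 1.9, 7.8]
gripper_width: 0.24
grasp_force: 59.0
```

Emit:
apply_moves(
  targets=[
    {"translation": [0.078,0.062,-0.003],"twist": 0,"hand": 0.1},
    {"translation": [0,0,0],"twist": 0,"hand": 0.1},
  ],
)

```text
time: 7.1
tool_pos: [0.6265, -0.0291, 0.1722]
tool_rot: [-0.0, 0.156, 0.988, 0.001]
contact_force: [1.2, 3.7, -1.8]
gripper_width: 0.236
grasp_force: 58.9
```

Emit:
apply_moves(
  targets=[
    {"translation": [0.089,0.045,-0.003],"twist": 0,"hand": 0.1},
    {"translation": [0,0,0],"twist": 0,"hand": 0.1},
  ],
)

```text
time: 7.3
tool_pos: [0.6179, -0.0218, 0.1701]
tool_rot: [-0.002, 0.156, 0.988, 0.001]
contact_force: [2.1, 4.3, -6.3]
gripper_width: 0.243
grasp_force: 58.8
```

The force flipped from +8 N to −6 N and z fell, so the bolt came off its thread at φ ≈ 0.6. I'll lower the hand until it seats.

Emit:
apply_moves(
  targets=[
    {"translation": [0,0,0.02],"twist": 0,"hand": 0.1},
    {"translation": [0,0,0],"twist": 0,"hand": 0.1},
    {"translation": [0,0,0],"twist": 0,"hand": 0.1},
  ],
)

```text
time: 7.6
tool_pos: [0.6197, -0.0234, 0.17]
tool_rot: [-0.0, 0.157, 0.988, 0.0]
contact_force: [1.9, 3.4, -4.3]
gripper_width: 0.242
grasp_force: 58.8
```

Emit:
apply_moves(
  targets=[
    {"translation": [0,0,0.015],"twist": 0,"hand": 0.1},
    {"translation": [0,0,0],"twist": 0,"hand": 0.1},
    {"translation": [0,0,0],"twist": 0,"hand": 0.1},
  ],
)

```text
time: 7.9
tool_pos: [0.62, -0.0237, 0.1693]
tool_rot: [0.0, 0.157, 0.988, 0.0]
contact_force: [3.2, 4.2, -4.6]
gripper_width: 0.24
grasp_force: 58.8
```

Emit:
apply_moves(
  targets=[
    {"translation": [0,0,0.02],"twist": 0,"hand": 0.1},
    {"translation": [0,0,0],"twist": 0,"hand": 0.1},
    {"translation": [0,0,0],"twist": 0,"hand": 0.1},
  ],
)

```text
time: 8.2
tool_pos: [0.62, -0.0237, 0.1672]
tool_rot: [0.0, 0.157, 0.988, 0.0]
contact_force: [3.9, 4.2, -5.0]
gripper_width: 0.238
grasp_force: 58.9
```

Emit:
apply_moves(
  targets=[
    {"translation": [0,0,0.015],"twist": 0,"hand": 0.1},
    {"translation": [0,0,0],"twist": 0,"hand": 0.1},
    {"translation": [0,0,0],"twist": 0,"hand": 0.1},
  ],
)

```text
time: 8.5
tool_pos: [0.6205, -0.0239, 0.1669]
tool_rot: [0.001, 0.157, 0.988, -0.0]
contact_force: [2.5, 3.4, 0.8]
gripper_width: 0.239
grasp_force: 59.2
```

The bolt is seated: the load has gone and z fell about 7 mm. Now one turn forward (clockwise).

```bash
python3 - <<'E'
from h import *
C=np.array([.5893,-.062])
rows(C,C+.05*np.array([np.cos(.89),np.sin(.89)]),-.2,32)
E
```

```text
[-0.089, -0.045, 0.003] phi 0.69 [ 0.6279 -0.0302]
[-0.079, -0.062, 0.003] phi 0.49 [ 0.6334 -0.0385]
[-0.065, -0.076, 0.003] phi 0.29 [ 0.6372 -0.0477]
[-0.048, -0.087, 0.003] phi 0.09 [ 0.6391 -0.0575]
[-0.03, -0.095, 0.003] phi -0.11 [ 0.639  -0.0675]
[-0.01, -0.099, 0.003] phi -0.31 [ 0.6369 -0.0773]
[0.009, -0.099, 0.003] phi -0.51 [ 0.6329 -0.0864]
[0.029, -0.096, 0.003] phi -0.71 [ 0.6272 -0.0946]
[0.047, -0.088, 0.003] phi -0.91 [ 0.62   -0.1015]
[0.064, -0.077, 0.003] phi -1.11 [ 0.6115 -0.1068]
[0.078, -0.062, 0.003] phi -1.31 [ 0.6022 -0.1103]
[0.089, -0.046, 0.003] phi -1.51 [ 0.5923 -0.1119]
[0.096, -0.027, 0.003] phi -1.71 [ 0.5824 -0.1115]
[0.1, -0.008, 0.003] phi -1.91 [ 0.5727 -0.1092]
[0.099, 0.012, 0.003] phi -2.11 [ 0.5636 -0.1049]
[0.095, 0.032, 0.003] phi -2.31 [ 0.5556 -0.099 ]
[0.086, 0.05, 0.003] phi -2.51 [ 0.5489 -0.0915]
[0.075, 0.066, 0.003] phi -2.71 [ 0.5439 -0.0829]
[0.06, 0.08, 0.003] phi -2.91 [ 0.5406 -0.0735]
[0.043, 0.09, 0.003] phi -3.11 [ 0.5393 -0.0636]
[0.024, 0.097, 0.003] phi -3.31 [ 0.54   -0.0536]
[0.005, 0.1, 0.003] phi -3.51 [ 0.5427 -0.044 ]
[-0.015, 0.099, 0.003] phi -3.71 [ 0.5472 -0.0351]
[-0.035, 0.094, 0.003] phi -3.91 [ 0.5533 -0.0273]
[-0.052, 0.085, 0.003] phi -4.11 [ 0.561  -0.0208]
[-0.068, 0.073, 0.003] phi -4.31 [ 0.5697 -0.016 ]
[-0.081, 0.058, 0.003] phi -4.51 [ 0.5792 -0.013 ]
[-0.091, 0.04, 0.003] phi -4.71 [ 0.5892 -0.012 ]
[-0.098, 0.022, 0.003] phi -4.91 [ 0.5991 -0.013 ]
[-0.1, 0.002, 0.003] phi -5.11 [ 0.6087 -0.0159]
[-0.098, -0.018, 0.003] phi -5.31 [ 0.6174 -0.0207]
[-0.093, -0.037, 0.003] phi -5.51 [ 0.6251 -0.0271]
```

Emit:
apply_moves(
  targets=[
    {"translation": [-0.089,-0.045,0.002],"twist": 0,"hand": 0.1},
    {"translation": [-0.079,-0.062,0.003],"twist": 0,"hand": 0.1},
    {"translation": [-0.065,-0.076,0.002],"twist": 0,"hand": 0.1},
    {"translation": [-0.048,-0.087,0.003],"twist": 0,"hand": 0.1},
    {"translation": [0,0,0],"twist": 0,"hand": 0.1},
  ],
)

```text
time: 9.0
tool_pos: [0.6386, -0.0605, 0.1656]
tool_rot: [0.0, 0.158, 0.988, -0.001]
contact_force: [0.1, -0.5, 4.3]
gripper_width: 0.244
grasp_force: 59.9
```

Emit:
apply_moves(
  targets=[
    {"translation": [-0.03,-0.095,0.002],"twist": 0,"hand": 0.1},
    {"translation": [-0.01,-0.099,0.003],"twist": 0,"hand": 0.1},
    {"translation": [0.009,-0.099,0.002],"twist": 0,"hand": 0.1},
    {"translation": [0.029,-0.096,0.003],"twist": 0,"hand": 0.1},
    {"translation": [0.047,-0.088,0.002],"twist": 0,"hand": 0.1},
    {"translation": [0.064,-0.077,0.003],"twist": 0,"hand": 0.1},
    {"translation": [0,0,0],"twist": 0,"hand": 0.1},
  ],
)

```text
time: 9.7
tool_pos: [0.6094, -0.1077, 0.1639]
tool_rot: [-0.001, 0.157, 0.988, 0.0]
contact_force: [-1.8, 3.3, 7.3]
gripper_width: 0.242
grasp_force: 60.3
```

Emit:
apply_moves(
  targets=[
    {"translation": [0.078,-0.062,0.003],"twist": 0,"hand": 0.1},
    {"translation": [0.089,-0.046,0.002],"twist": 0,"hand": 0.1},
    {"translation": [0.096,-0.027,0.003],"twist": 0,"hand": 0.1},
    {"translation": [0.1,-0.008,0.002],"twist": 0,"hand": 0.1},
    {"translation": [0.099,0.012,0.003],"twist": 0,"hand": 0.1},
    {"translation": [0.095,0.032,0.002],"twist": 0,"hand": 0.1},
    {"translation": [0,0,0],"twist": 0,"hand": 0.1},
  ],
)

```text
time: 10.4
tool_pos: [0.5542, -0.0989, 0.1625]
tool_rot: [0.0, 0.157, 0.988, 0.0]
contact_force: [2.7, 3.7, 6.8]
gripper_width: 0.243
grasp_force: 60.1
```

Emit:
apply_moves(
  targets=[
    {"translation": [0.086,0.05,0.002],"twist": 0,"hand": 0.1},
    {"translation": [0.075,0.066,0.003],"twist": 0,"hand": 0.1},
    {"translation": [0.06,0.08,0.002],"twist": 0,"hand": 0.1},
    {"translation": [0.043,0.09,0.003],"twist": 0,"hand": 0.1},
    {"translation": [0.024,0.097,0.002],"twist": 0,"hand": 0.1},
    {"translation": [0.005,0.1,0.003],"twist": 0,"hand": 0.1},
    {"translation": [-0.015,0.099,0.002],"twist": 0,"hand": 0.1},
    {"translation": [0,0,0],"twist": 0,"hand": 0.1},
  ],
)

```text
time: 11.2
tool_pos: [0.5459, -0.035, 0.1607]
tool_rot: [-0.0, 0.156, 0.988, -0.0]
contact_force: [-0.0, 1.3, 8.5]
gripper_width: 0.24
grasp_force: 60.3
```

Emit:
apply_moves(
  targets=[
    {"translation": [-0.035,0.094,0.003],"twist": 0,"hand": 0.1},
    {"translation": [-0.052,0.085,0.002],"twist": 0,"hand": 0.1},
    {"translation": [-0.068,0.073,0.003],"twist": 0,"hand": 0.1},
    {"translation": [-0.081,0.058,0.002],"twist": 0,"hand": 0.1},
    {"translation": [-0.091,0.04,0.003],"twist": 0,"hand": 0.1},
    {"translation": [0,0,0],"twist": 0,"hand": 0.1},
  ],
)

```text
time: 11.8
tool_pos: [0.5886, -0.0117, 0.1596]
tool_rot: [0.0, 0.156, 0.988, 0.0]
contact_force: [1.1, 3.6, 6.8]
gripper_width: 0.242
grasp_force: 60.1
```

Emit:
apply_moves(
  targets=[
    {"translation": [-0.098,0.022,0.002],"twist": 0,"hand": 0.1},
    {"translation": [-0.1,0.002,0.003],"twist": 0,"hand": 0.1},
    {"translation": [-0.098,-0.018,0.002],"twist": 0,"hand": 0.1},
    {"translation": [-0.07,-0.028,0.002],"twist": 0,"hand": 0.1},
    {"translation": [0,0,0],"twist": 0,"hand": 0.1},
    {"translation": [0,0,0],"twist": 0,"hand": 0.1},
    {"translation": [0,0,0],"twist": 0,"hand": 0.1},
    {"translation": [0,0,0],"twist": 0,"hand": 0.1},
  ],
)

```text
time: 12.6
tool_pos: [0.6227, -0.0256, 0.1587]
tool_rot: [0.001, 0.157, 0.988, 0.0]
contact_force: [4.3, 2.4, 6.4]
gripper_width: 0.235
grasp_force: 60.1
```

```bash
python3 - <<'E'
from h import *
s=state();p=s["tool_pos"];print(p,s["contact_force"],s["joint_vel"],np.arctan2(p[1]+.062,p[0]-.5893)-2*np.pi)
cv2.imwrite("pics/crop4.png",cv2.resize(grab_frame("side")[80:300,200:440],None,fx=2.5,fy=2.5)[:,:,::-1])
E
```

```text
[ 0.62267693 -0.02558366  0.15865575] [4.30368526 2.36420435 6.41334366] [-6.34650199e-04 -2.28141411e-04  9.59592547e-04  1.89801766e-04
  8.69404831e-04  1.22564887e-07] -5.45426588366971
```

View pics/crop4.png

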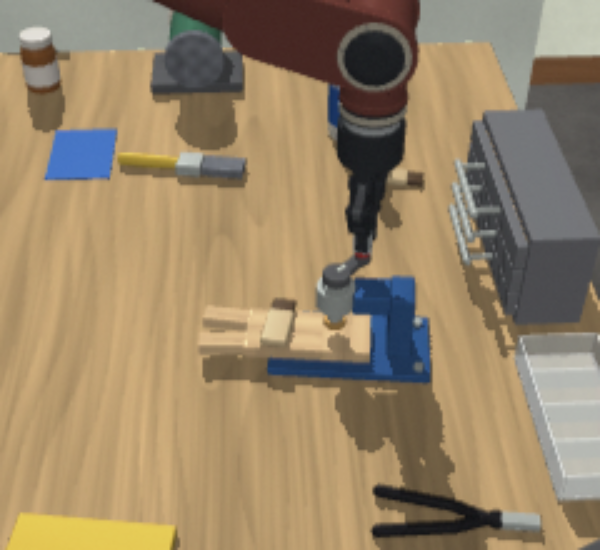

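The side crop shows the fingers still holding the red knob at the far right, with the arm clear of the clamp and the bystanders in place. I'll trim a further 0.1 rad forward, so the turn counts as full from either the drop point or the reversal point.

Emit:
apply_moves(
  targets=[
    {"translation": [-0.045,-0.021,0.001],"twist": 0,"hand": 0.1},
    {"translation": [0,0,0],"twist": 0,"hand": 0.1},
    {"translation": [0,0,0],"twist": 0,"hand": 0.1},
    {"translation": [0,0,0],"twist": 0,"hand": 0.1},
    {"translation": [0,0,0],"twist": 0,"hand": 0.1},
  ],
)

```text
time: 13.15
tool_pos: [0.6261, -0.0289, 0.1585]
tool_rot: [0.001, 0.157, 0.988, 0.0]
contact_force: [2.7, 3.3, 5.3]
gripper_width: 0.239
grasp_force: 60.1
```

```bash
python3 - <<'E'
from h import *
s=state();p=s["tool_pos"];print(p,s["contact_force"],np.abs(s["joint_vel"]).max(),s["grasp_force"],np.arctan2(p[1]+.062,p[0]-.5893)-2*np.pi)
print(job_done())
E
```

```text
[ 0.62607467 -0.02890981  0.15850083] [2.71123738 3.32256798 5.28290139] 0.001473383773258769 60.068310499191284 -5.550475586099449
the job is handed in; nothing more can be done
None
```

The job is handed in (verdict not shown): I turned the bolt backward until it dropped about 7 mm off its thread (about 0.3 rad past that point before I stopped), then forward about one turn (6.15 rad from the estimated drop angle, 6.43 rad from where I reversed), sinking about 8.4 mm; the gripper is holding the red knob still at 60 N, and nothing else looked moved in the last side view.

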